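# Clear the red book's glue timer

## Task

The glue in the red book has set: gently press down the orange top of the timer standing in front of the red book with the fingertips, keep it pressed all the way or nearly so for about two seconds to clear it, then let it spring back up and withdraw. Do not pick up, tip or push the timer out of its place, and leave the other two timers, the book presses, the glue jar and the knife alone.

Things in the scene. Friction and masses are not known exactly. Their poses are not given: they have to be found in the camera images.
- book_red: Book in red leather, clamped in a wooden screw press (fixed). Origin: on the bench under the book's middle. Spine, 134 mm long along y, at x = -60 mm, facing the robot; a 47 mm strip of cover shows behind it, 48 mm high. Press boards 150 mm along y: lower x = -60 to 80, upper -13 to 80 mm, top at 66 mm; wing nuts at x = 35, y = +-70 mm, to 85 mm high. Books change places.
- timer_red: Loose glue timer standing on the bench in front of the spine of the red book (the timer to be pressed); the three timers look alike. White upright round housing, 68 mm diameter, 40 mm high, 0.2 to 0.4 kg, small black display on its side. Origin: centre of its underside, z axis up.
- timer_red_cap (a joint): Travel of the round orange top of the timer of the red book: 0 = up, 0.007 m = fully down. Springs back when let go; about 0.4 N to start, 6 N fully down, rising evenly (0.8 N per mm).
- timer_red_top (a point): Centre of the flat upper face of the orange top of the timer of the red book; the top is a disc of 50 mm diameter, its face 54 mm above the bench when up, 14 mm above the housing; moves down with the top.
- book_green: Book in dark green leather, clamped in a wooden screw press (fixed). Origin: on the bench under the book's middle. Spine, 134 mm long along y, at x = -60 mm, facing the robot; a 47 mm strip of cover shows behind it, 48 mm high. Press boards 150 mm along y: lower x = -60 to 80, upper -13 to 80 mm, top at 66 mm; wing nuts at x = 35, y = +-70 mm, to 85 mm high. Books change places.
- timer_green: Loose glue timer standing on the bench in front of the spine of the dark green book (to be left alone); the three timers look alike. White upright round housing, 68 mm diameter, 40 mm high, 0.2 to 0.4 kg, small black display on its side. Origin: centre of its underside, z axis up.
- timer_green_cap (a joint): Travel of the round orange top of the timer of the dark green book: 0 = up, 0.007 m = fully down. Springs back when let go; about 0.4 N to start, 6 N fully down, rising evenly (0.8 N per mm).
- timer_green_top (a point): Centre of the flat upper face of the orange top of the timer of the dark green book; the top is a disc of 50 mm diameter, its face 54 mm above the bench when up, 14 mm above the housing; moves down with the top.
- book_blue: Book in dark blue leather, clamped in a wooden screw press (fixed). Origin: on the bench under the book's middle. Spine, 134 mm long along y, at x = -60 mm, facing the robot; a 47 mm strip of cover shows behind it, 48 mm high. Press boards 150 mm along y: lower x = -60 to 80, upper -13 to 80 mm, top at 66 mm; wing nuts at x = 35, y = +-70 mm, to 85 mm high. Books change places.
- timer_blue: Loose glue timer standing on the bench in front of the spine of the dark blue book (to be left alone); the three timers look alike. White upright round housing, 68 mm diameter, 40 mm high, 0.2 to 0.4 kg, small black display on its side. Origin: centre of its underside, z axis up.
- timer_blue_cap (a joint): Travel of the round orange top of the timer of the dark blue book: 0 = up, 0.007 m = fully down. Springs back when let go; about 0.4 N to start, 6 N fully down, rising evenly (0.8 N per mm).
- timer_blue_top (a point): Centre of the flat upper face of the orange top of the timer of the dark blue book; the top is a disc of 50 mm diameter, its face 54 mm above the bench when up, 14 mm above the housing; moves down with the top.
- glue_jar: Loose small amber jar with white lid, 52 mm diameter, 62 mm high, on the robot's side of the timers. Origin: centre of its underside. Leave alone.
- knife: Loose paring knife lying flat, 175 mm long along its x (dark wooden handle x = -95 to 5 mm, 20 wide and 12 thick; steel blade to x = 80 mm, 22 wide). Origin: on the bench under the front end of the handle. Leave alone.

How it is judged (in metres and radians):
On the way:
1. the red book's timer top is held at least 4 mm down for 1.2 s by the fingers (value of joint timer_red_cap above 0.004 m and contact force between the fingers and timer_red above 0.5 N), for 1.2 s.
At the end, for the whole second after the job is handed in: All three timer tops are up again (within 1.5 mm), the red book's timer stands upright, at rest, within 20 mm of where it stood, and the other timers, the jar and the knife are within 12 mm of where they were (value of joint each of timer_red_cap, timer_green_cap, timer_blue_cap below 0.0015 m and distance of timer_red from where it was at the start of the episode below 0.02 m and angle between timer_red's own z axis and vertical below 0.1 rad and linear speed of timer_red below 0.02 m/s and distance of each of timer_green, timer_blue, glue_jar, knife from where it was at the start of the episode below 0.012 m); the robot touches nothing.
It fails at once if another timer's top is pressed (more than 1.5 mm) (value of joint any of timer_green_cap, timer_blue_cap above 0.0015 m).
It fails at once if the red book's timer is lifted (over 6 mm), tipped (over 0.2 rad) or pushed over 25 mm away (height (world z) of timer_red above 0.006 m or angle between timer_red's own z axis and vertical above 0.2 rad or distance of timer_red from where it was at the start of the episode above 0.025 m).
It fails at once if the red book's timer is pressed roughly (over 22 N) (contact force between the fingers and timer_red above 22 N).
It fails at once if another timer, the jar or the knife is touched hard (over 1.5 N) or displaced (over 12 mm) (distance of any of timer_green, timer_blue, glue_jar, knife from where it was at the start of the episode above 0.012 m or contact force between any of the arm, the fingers and timer_green above 1.5 N or contact force between any of the arm, the fingers and timer_blue above 1.5 N or contact force between any of the arm, the fingers and glue_jar above 1.5 N or contact force between any of the arm, the fingers and knife above 1.5 N).
It fails at once if a book or its press is bumped (over 3 N) (contact force between any of the arm, the fingers and book_red above 3 N or contact force between any of the arm, the fingers and book_green above 3 N or contact force between any of the arm, the fingers and book_blue above 3 N).
It also fails if it takes over 32 s, if anything falls off the work surface, if the arm or the gripper's body presses on something with over 40 N, if the wrist force passes 120 N, or if a joint passes its speed limit or range.

## Robot

A 6-joint arm with a two-finger parallel gripper is mounted at the origin on the work surface. World frame = base frame: x ahead of the robot, y to its left, z up, the work surface at z = 0. Lengths are in mm, angles in rad, forces in N, time in s.
With the tool pointing down it reaches from about 425 to 950 mm from the base axis. Payload 14.7 kg.
Tool frame: the origin (TCP) lies at the very end of the fingers, on their centre line; the grasp point (between the pads) lies 19 mm behind it; z points along the fingers, y is the line along which they close (so a half turn about z gives the same grasp; the last joint's range is limited). The gripper opens to 85 mm and grips with 20 to 120 N. Pads are 22 mm wide; open, the fingers measure 114 mm over their backs; the gripper's body (76 mm by 85 mm) begins 54 mm behind the grasp point. The pads swing forward as they close: fully open they stand 13 mm farther back than shut.
Start: joints at [1.185, 0.48, 1.596, -0, 1.065, -0.047], TCP at [216.007, 613.052, 231.297] pointing down, gripper open.
Joint ranges: [-2.75, 2.75], [-0.82, 2.05], [0.23, 2.67], [-1.56, 4.7], [0.09, 2.69], [-2.92, 2.92]. Speed limits (rad/s): [1.89, 1.89, 2.39, 3.01, 3.01, 3.01].

## Interface

Orientations are given as a unit quaternion [x, y, z, w].
In Python, from rig import manip gives the robot as it stands. The module is installed in compiled form; this text tells all that it offers.
- The arm moves only by the tool servo_tool, never from a script. Its argument "increments" is a list of rows, each a list of 7 numbers: the shift along the tool's x, y, z in mm, then the turn, a rotation vector about the tool's x, y, z in degrees, then the opening in per cent of the stroke, from 0 (shut) to 100 (fully open). A call has 1 to 8 rows; each row shifts and turns the commanded pose from where the row before left it, along the tool's axes as they then stand; what a row does not reach is not made up. A row lasts 1/8 s, in which the tool goes at most 62.5 mm and 10.7 degrees, less where a joint would pass 70% of its speed; a pose out of reach is approached as far as the arm can. A call with a gripper value outside its range is refused whole. The fingers move at their own pace and stop on an object; "newtons" is the grip in N (left out, the last holds). Time passes only in rows, so rows that do not move let the fingers close. It gives the time, the measured TCP pose, the force, the opening and the grip force at its end, in the units of the state.
- manip.state(): the state, without advancing time (a new reading comes with each control period).
- manip.get_image(name): name is "side" or "top" or "wrist"; returns a dict with "image" (420x560x3 uint8, red, green, blue), "intrinsics" (3x3 intrinsics, pixels), "world_to_cam" (4x4, takes a point from world to camera coordinates). Camera axes: x right, y down, z forward; pixel columns grow to the right and rows downward; lengths in mm; the calibration is good to about 2 mm. The wrist camera is an equidistant fisheye: a pixel r from the principal point sees the ray r / f radians off the axis. A picture is of the moment at which its call begins. There is no depth.
- manip.job_done(): hands the job in; it is judged then, once.
The state is a dict: "time": time; "joint_positions": joint angles; "joint_vel": joint speeds; "effort": joint torques, N m; "tool_pos": TCP position; "tool_rot": TCP orientation; "contact_force": force on the tool from outside, world axes, zero at the start; "ft_torque": the same for the moment, N m; "opening": opening from 0.0 (shut) to 1.0 (fully open); "finger_force": force on a finger pad.
Only numpy, scipy, OpenCV 4.12 (cv2) and the standard library are available. Lean on these libraries where they do the work, as an engineer would, in place of code of your own. Each camera call takes 0.05 s, during which the arm holds its last target. There are 200 camera calls.

## Working session

There is one attempt and no reset: what is moved stays moved. The work goes in short steps, Python scripts to look and compute and a tool call to move; the robot and the scene stay as the last step left them, time stands still between calls to the robot, and variables do not carry over. Pictures are saved under pics/ and viewed, at most 10 in all, crops included, and the job is handed in when it is done.

Besides the shell and the picture viewer there is one more tool, called after "Call:" as name(argument=value, ...) on one line, values as JSON. servo_tool: Moves the arm, as the interface text tells. Its arguments: {"type":"object","properties":{"increments":{"type":"array"},"newtons":{"type":"number"}},"required":["increments"]}

```bash
mkdir -p pics
cat > h.py <<'E'
import numpy as np, cv2
from rig import manip
def ray(c,u,v):
    K=np.array(c["intrinsics"]);T=np.array(c["world_to_cam"]);R=T[:3,:3]
    return -R.T@T[:3,3], R.T@np.linalg.inv(K)@[u,v,1]
def onplane(c,u,v,z):
    o,d=ray(c,u,v);return o+d*(z-o[2])/d[2]
E
python3 - <<'E'
from h import *
for n in ("top","side"):
    c=manip.get_image(n);im=c["image"];cv2.imwrite(f"pics/{n}0.png",im[:,:,::-1])
    h=cv2.cvtColor(im,cv2.COLOR_RGB2HSV)
    for nm,lo,hi in (("orange",(8,150,120),(22,255,255)),("red",(0,120,40),(6,255,255)),("green",(50,80,20),(90,255,255)),("blue",(100,80,20),(130,255,255))):
        k,l,s,ce=cv2.connectedComponentsWithStats(cv2.inRange(h,lo,hi))
        for i in range(1,k):
            if s[i,4]>60: print(n,nm,s[i],ce[i].round(1),onplane(c,*ce[i],54 if nm=="orange" else 48).round(0))
s=manip.state();print(s["tool_pos"],s["tool_rot"],s["time"])
E
```

```text
top orange [  0  25  17  42 615] [ 7.1 45.2] [980. 680.  54.]
top orange [  16   25   69   42 2103] [52.5 45.9] [979. 565.  54.]
top orange [  86   25  134   42 3413] [151.3  46.3] [978. 314.  54.]
top orange [ 221   26   66   42 2377] [254.   46.2] [980.  50.  54.]
top orange [288  26  17  41 554] [295.5  46. ] [980. -57.  54.]
top orange [309  26  11  41 330] [314.7  45. ] [ 983. -107.   54.]
top orange [ 323   26   31   42 1028] [338.8  46. ] [ 981. -169.   54.]
top orange [355  26  30  42 879] [368.2  48. ] [ 975. -246.   54.]
top orange [ 388   26   42   42 1099] [404.2  46.5] [ 980. -340.   54.]
top orange [ 453   27  107   41 3854] [505.9  47.1] [ 979. -608.   54.]
top orange [ 121  115   65   46 2133] [152.4 136.8] [740. 305.  54.]
top orange [ 245  121   64   65 2212] [276.4 142.8] [724.  -6.  54.]
top orange [ 353  121   65   44 2134] [385.8 142.4] [ 725. -283.   54.]
top orange [ 497  143   63   82 4233] [529.1 182.9] [ 620. -642.   54.]
top orange [354 152   7  33  63] [357.2 170.4] [ 653. -208.   54.]
top orange [159 196  19  18 277] [168.2 204.4] [569. 262.  54.]
top or
[... 1063 characters left out ...]
54.]
side orange [370 345  49  22 240] [393.4 355.5] [ 669. -371.   54.]
side red [118  74  15  18 176] [125.8  82.1] [215. 685.  48.]
side red [116  88 110  23 162] [171.1  99. ] [353. 543.  48.]
side red [133  93  94  21 147] [178.2 103.7] [372. 510.  48.]
side red [ 335  283   84   79 2436] [365.4 322.1] [ 649. -301.   48.]
side green [ 300  189   60   52 1173] [319.5 213.3] [648. -27.  48.]
side blue [101  77  16  19 166] [108.9  85.7] [163. 675.  48.]
side blue [  0  97  21  24 187] [  8.1 106. ] [-126.  622.   48.]
side blue [276 118  35  38 673] [291.4 134.9] [660. 274.  48.]
[215.86757754 612.72501734 230.74956714] [ 1.68577809e-01  9.85688207e-01 -5.17619539e-04 -1.14986520e-04] 0.1
```

View pics/top0.png

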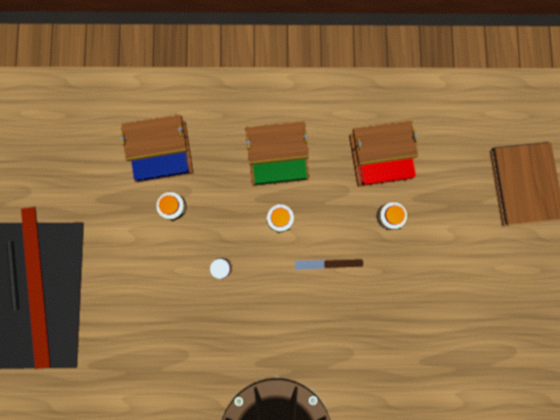

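View pics/side0.png

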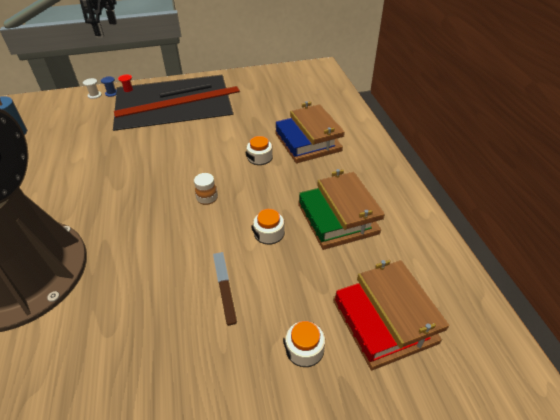

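The top view shows the red book at about (387,171) and its timer cap at (394,214), which is roughly world (541,-299). The side view agrees, with the cap at (305,335). The jar and knife lie on the robot's side, away from this timer. I'll travel high with the fingers closing.

Call:
servo_tool(increments=[[-46,-32,0,0,0,0,0],[-46,-32,0,0,0,0,0],[-46,-32,0,0,0,0,0],[-46,-32,0,0,0,0,0],[-46,-32,0,0,0,0,0],[-46,-32,0,0,0,0,0],[-46,-32,0,0,0,0,0],[-46,-32,0,0,0,0,0]], newtons=20)

```text
time: 1.1
tool_pos: [478.7, 247.7, 231.2]
tool_rot: [0.169, 0.986, -0.0, -0.0]
contact_force: [1.1, 0.6, 0.4]
opening: -0.002
finger_force: 0.0
```

Call:
servo_tool(increments=[[-24,-50,0,0,0,0,0],[-24,-50,0,0,0,0,0],[-24,-50,0,0,0,0,0],[-24,-50,0,0,0,0,0],[-24,-50,0,0,0,0,0],[-24,-50,0,0,0,0,0],[-24,-50,0,0,0,0,0],[0,0,0,0,0,0,0]])

```text
time: 2.1
tool_pos: [520.3, -140.1, 231.0]
tool_rot: [0.171, 0.985, -0.0, 0.0]
contact_force: [0.5, 0.3, -1.0]
opening: 0.0
finger_force: 0.0
```

Run:
```python
from h import *
from scipy.spatial.transform import Rotation as R
s=manip.state();p=np.array(s["tool_pos"]);r=R.from_quat(s["tool_rot"])
print(p,s["time"],s["opening"],s["joint_positions"],s["contact_force"])
print(r.as_matrix().round(3)); print("to go",r.inv().apply(np.array([541,-299,120])-p))
```

```text
[ 520.25357112 -140.0821266   231.02949157] 2.1 0.00033585022068585035 [-3.18941495e-01  3.25595109e-01  1.85201452e+00 -6.09044914e-04
  9.63746596e-01 -1.54666363e+00] [ 0.48227256  0.34981837 -0.95385434]
[[-0.942  0.336  0.   ]
 [ 0.336  0.942 -0.001]
 [-0.    -0.    -1.   ]]
to go [ -72.91766543 -142.64860024  111.11815203]
```

Call:
servo_tool(increments=[[-18,-36,0,0,0,0,0],[-18,-36,0,0,0,0,0],[-18,-36,10,0,0,0,0],[-19,-35,30,0,0,0,0],[0,0,40,0,0,0,0],[0,0,30,0,0,0,0],[0,0,0,0,0,0,0]])

```text
time: 2.98
tool_pos: [540.1, -294.2, 119.2]
tool_rot: [0.168, 0.986, 0.001, -0.002]
contact_force: [0.7, 0.2, 0.2]
opening: -0.001
finger_force: 0.0
```

Run:
```python
from h import *
s=manip.state();p=np.array(s["tool_pos"]);print(p,s["time"])
c=manip.get_image("wrist");im=c["image"];K=np.array(c["intrinsics"]);T=np.array(c["world_to_cam"]);Rm=T[:3,:3];o=-Rm.T@T[:3,3]
h=cv2.cvtColor(im,cv2.COLOR_RGB2HSV);m=cv2.inRange(h,(8,190,140),(22,255,255))
def w(u,v,z):
    x=np.array([(u-K[0,2])/K[0,0],(v-K[1,2])/K[1,1]]);t=np.hypot(*x);d=Rm.T@np.r_[x/t*np.sin(t),np.cos(t)];return o+d*(z-o[2])/d[2]
k,l,st,ce=cv2.connectedComponentsWithStats(m)
for i in range(1,k):
    if st[i,4]>100:
        ct=max(cv2.findContours((l==i).astype(np.uint8),0,2)[0],key=len)[:,0]
        P=np.array([w(a,b,54)[:2] for a,b in ct],np.float32);print(st[i],cv2.minEnclosingCircle(P),w(*ce[i],54).round(1))
cv2.imwrite("pics/w1.png",im[:,:,::-1])
c=manip.get_image("side");cv2.imwrite("pics/s1.png",cv2.resize(c["image"][240:400,220:440,::-1],None,fx=3,fy=3))
```

```text
[ 540.06623507 -294.21273092  119.16151366] 2.975
```

View pics/w1.png

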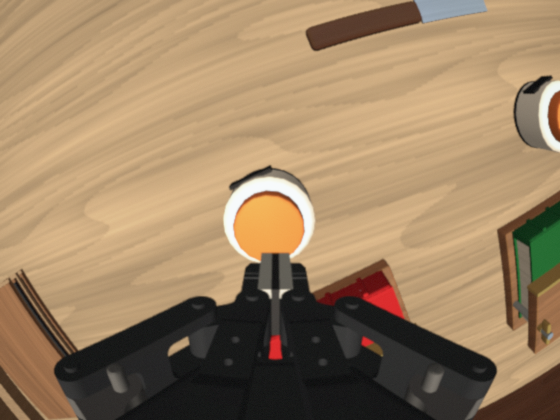

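View pics/s1.png

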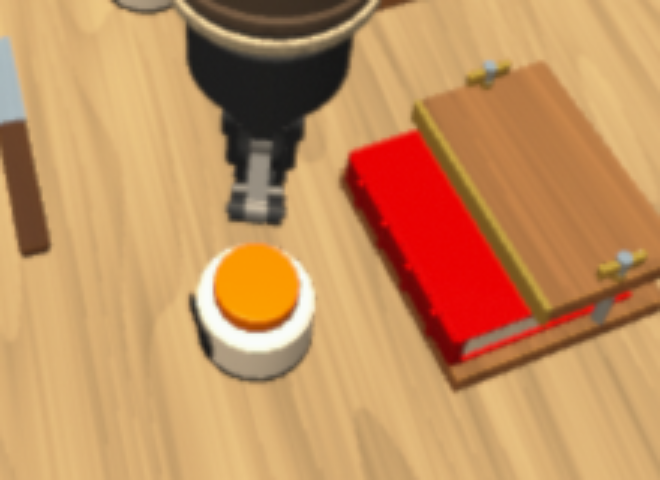

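The wrist view shows the orange cap at about (269,227) with the fingertips just short of it at (275,258). In the side crop the tool is above and beside the cap (257,285), and nothing else is near. I'll turn those pixels into a position.

Run:
```python
from h import *
from scipy.spatial.transform import Rotation as R
c=manip.get_image("wrist");im=c["image"];K=np.array(c["intrinsics"]);T=np.array(c["world_to_cam"]);Rm=T[:3,:3];o=-Rm.T@T[:3,3]
def w(u,v,z):
    x=np.array([(u-K[0,2])/K[0,0],(v-K[1,2])/K[1,1]]);t=np.hypot(*x);d=Rm.T@np.r_[x/t*np.sin(t),np.cos(t)];return o+d*(z-o[2])/d[2]
h=cv2.cvtColor(im,cv2.COLOR_RGB2HSV);print(h[225,269])
m=cv2.inRange(h,(8,170,100),(25,255,255));m[:150]=0;m[300:]=0;m[:,:200]=0;m[:,340:]=0
ct=max(cv2.findContours(m,0,2)[0],key=len)[:,0]
P=np.array([w(a,b,54)[:2] for a,b in ct],np.float32);print(len(ct),ct.min(0),ct.max(0),cv2.minEnclosingCircle(P))
q=np.r_[cv2.minEnclosingCircle(P)[0],54]
c=manip.get_image("side");print("side",onplane(c,305.3,334.5,54))
s=manip.state();p=np.array(s["tool_pos"]);print(p,s["contact_force"],R.from_quat(s["tool_rot"]).inv().apply(q-p))
```

```text
[ 17 167 244]
97 [236 188] [303 253] ((539.6903686523438, -298.0809020996094), 24.538501739501953)
side [ 540.39238749 -302.85111894   54.        ]
[ 542.38394171 -295.83719202  122.8448993 ] [0.14981986 0.03434683 0.30817631] [ 1.93558586 -2.98301073 68.842319  ]
```

Call:
servo_tool(increments=[[1,-4,20,0,0,0,0],[0,0,20,0,0,0,0],[0,0,12,0,0,0,0],[0,0,6,0,0,0,0],[0,0,0,0,0,0,0],[0,0,0,0,0,0,0]])

```text
time: 3.92
tool_pos: [539.6, -299.4, 63.9]
tool_rot: [0.169, 0.986, -0.0, 0.0]
contact_force: [-0.4, 0.2, -0.0]
opening: 0.002
finger_force: 0.0
```

Next I'll ease down to contact and press about 4 mm, then read the force.

Call:
servo_tool(increments=[[0,0,4,0,0,0,0],[0,0,4,0,0,0,0],[0,0,2,0,0,0,0],[0,0,2,0,0,0,0],[0,0,2,0,0,0,0],[0,0,0,0,0,0,0],[0,0,0,0,0,0,0]])

```text
time: 4.8
tool_pos: [539.1, -299.2, 49.4]
tool_rot: [0.169, 0.986, 0.0, -0.0]
contact_force: [-1.7, 0.9, 4.6]
opening: -0.0
finger_force: 2.0
```

Call:
servo_tool(increments=[[0,0,1,0,0,0,0],[0,0,0.7,0,0,0,0],[0,0,0,0,0,0,0],[0,0,0,0,0,0,0],[0,0,0,0,0,0,0],[0,0,0,0,0,0,0],[0,0,0,0,0,0,0],[0,0,0,0,0,0,0]])

```text
time: 5.8
tool_pos: [539.1, -299.2, 47.6]
tool_rot: [0.169, 0.986, 0.0, -0.0]
contact_force: [-3.2, 0.7, 5.7]
opening: 0.002
finger_force: 2.7
```

Call:
servo_tool(increments=[[0,0,0,0,0,0,0],[0,0,0,0,0,0,0],[0,0,0,0,0,0,0],[0,0,0,0,0,0,0],[0,0,0,0,0,0,0],[0,0,0,0,0,0,0],[0,0,0,0,0,0,0],[0,0,0,0,0,0,0]])

```text
time: 6.8
tool_pos: [539.1, -299.2, 47.6]
tool_rot: [0.169, 0.986, 0.0, -0.0]
contact_force: [-3.0, 1.2, 5.8]
opening: 0.003
finger_force: 2.7
```

It has been held about 6.4 mm down (5.8 N) for roughly two seconds. Now I'll release slowly and withdraw.

Call:
servo_tool(increments=[[0,0,-2,0,0,0,0],[0,0,-2,0,0,0,0],[0,0,-3,0,0,0,0],[0,0,-5,0,0,0,0],[0,0,-15,0,0,0,0],[0,0,-30,0,0,0,0],[0,0,-40,0,0,0,0],[0,0,-40,0,0,0,0]])

```text
time: 7.8
tool_pos: [539.2, -299.2, 186.8]
tool_rot: [0.169, 0.986, -0.0, 0.0]
contact_force: [0.3, -0.1, 0.2]
opening: -0.003
finger_force: 0.0
```

Call:
servo_tool(increments=[[0,0,-20,0,0,0,0],[0,0,0,0,0,0,0],[0,0,0,0,0,0,0],[0,0,0,0,0,0,0]])

```text
time: 8.3
tool_pos: [538.7, -298.9, 203.7]
tool_rot: [0.169, 0.986, 0.0, -0.001]
contact_force: [0.7, -0.6, -0.4]
opening: 0.0
finger_force: 0.0
```

Run:
```python
from h import *
c=manip.get_image("side");cv2.imwrite("pics/s2.png",cv2.resize(c["image"][240:400,220:440,::-1],None,fx=3,fy=3))
s=manip.state();print(s["tool_pos"],s["contact_force"],s["time"])
```

```text
[ 538.73228472 -298.92388248  203.66369686] [ 0.68185616  0.41129841 -0.30807749] 8.35
```

View pics/s2.png

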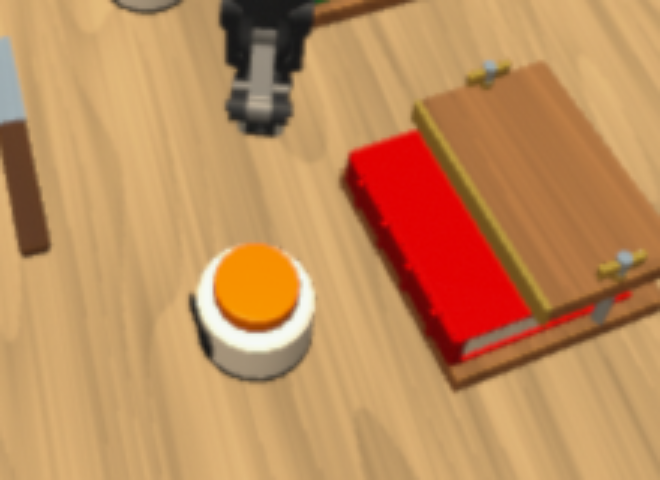

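The timer is upright and where it was, with the cap up at (257,285) as before and the gripper clear.

```bash
python3 -c "
from rig import manip
print(manip.job_done())"
```

```text
the job is handed in; nothing more can be done
None
```

I pressed the red book's timer to about 6.4 mm of its 7 mm travel for roughly 2 s, then let it spring back up and withdrew. It still stands in its place, nothing else was touched, and the job is handed in (no verdict was returned).

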